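# Click the row counter round to its mark

## Robot

A 6-joint arm with a two-finger parallel gripper is mounted at the origin on the work surface; the furniture and walls round the work are solid. World frame = base frame: x ahead of the robot, y to its left, z up, the work surface at z = 0. Lengths are in m, angles in rad, forces in N, time in s.
With the tool pointing down it reaches from about 0.35 to 0.925 m from the base axis. Payload 6.4 kg.
Tool frame: the origin (TCP) lies at the very end of the fingers, on their centre line; the grasp point (between the pads) lies 19 mm behind it (env.grasp_offset is the z of the grasp point in the tool frame, in m); z points along the fingers, y is the direction in which the jaws open and shut (so a half turn about z gives the same grasp; the last joint's range is limited). The gripper opens to 85 mm and grips with 20 to 120 N. Pads are 22 mm wide; open, the fingers measure 114 mm over their backs; the gripper's body (76 mm by 85 mm) begins 54 mm behind the grasp point. The pads swing forward as they close: fully open they stand 13 mm farther back than shut.
Start: joints at [-0.174, 0.245, 1.558, -0, 1.339, -0.174], TCP at [0.65, 0, 0.231] pointing down, gripper open.
Joint ranges: [-3.13, 3.13], [-1.02, 2.26], [0.13, 2.54], [-0.95, 4.09], [0.21, 2.88], [-2.74, 2.74]. Speed limits (rad/s): [2.57, 2.57, 3.14, 3.14, 3.14, 3.14].

## Interface

Orientations are given as a 3x3 rotation matrix whose columns are the frame's x, y, z axes.
In Python, from bench import env gives the robot as it stands.
- The arm moves only by the shell command python3 -m inch 'ROWS' [FORCE]. ROWS is JSON, a list of rows, each a list of 7 numbers: the finger opening in mm, from 0 to 85.4, then the shift along the tool's x, y, z in mm, then the turn, a rotation vector about the tool's x, y, z in rad. In form: [[fingers, tx, ty, tz, rx, ry, rz], ...]. A call has exactly 10 rows; each row is the pose to reach, as a shift and turn from the pose measured when the call began, along the tool's axes at that moment; what a row does not reach only later rows make up. A row lasts 1/12 s, in which the tool goes at most 41.7 mm and 7.16 degrees, less where a joint would pass 70% of its speed; a pose out of reach is approached as far as the arm can. A call with a gripper value outside its range is refused whole. The fingers move at their own pace and stop on an object; FORCE is the grip in N (left out, the last holds). Time passes only in rows, so rows that repeat a pose let the fingers close, or fill a call up. It gives the time, the measured TCP pose, the force and the opening at its end, in the units of the state.
- env.get_state(): the state, without advancing time (a new reading comes with each control period).
- env.camera(name): name is "scene" or "side" or "wrist"; returns (picture, depth): 384x512x3 uint8, red, green, blue; 384x512 float32, m along the optical axis (not along the pixel's ray), 0 where there is no reading.
- env.camera_model(name): a dict with "mtx" (3x3 intrinsics, pixels), "extrinsics" (4x4, takes a point from world to camera coordinates); the wrist camera has in their place "tool_from_camera" (4x4, takes a point from camera to tool coordinates, whose origin is the TCP and whose axes are the flange's). Camera axes: x right, y up, looking along -z (the intrinsics and any distortion apply to the point x, -y, -z); pixel columns grow to the right and rows downward; lengths in m; the calibration is good to about 2 mm. A picture is of the moment at which its call begins: read the wrist's pose just before it. camera_model takes no time and is no camera call.
- env.hand_in(): hands the job in, once; it reports no verdict.
The state is a dict: "clock": time; "q": joint angles; "joint_velocities": joint speeds; "effort": joint torques, N m; "tool_pos": TCP position; "orientation": TCP orientation; "wrist_force": force on the tool from outside, world axes, zero at the start; "wrist_torque": the same for the moment, N m; "grip_width": finger opening in m.
Only numpy, scipy, OpenCV 4.12 (cv2) and the standard library are available. Lean on these libraries where they do the work, as an engineer would, in place of code of your own. Each camera call takes 0.05 s, during which the arm holds its last target.

## Task

Advance the row counter to its mark: with a fingertip, flick the teeth of its wheel anticlockwise (seen from above), one click at a time and letting it come to rest at each click, until the tooth with the steel stud stands at the fixed pointer. Do not run past the pointer, and leave the things lying around the counter where they are; nothing is to be picked up.

Things in the scene. Friction and masses are not known exactly. Their poses are not given: they have to be found in the camera images.
- tally: Row counter, fixed to the shop counter: grey round foot 120 mm across, 8 mm thick; a drum 68 mm across up to height 28 mm; above it a white star wheel that turns about the vertical axis through this origin. Origin: centre of the underside, on the work surface; z up; +y points to the fixed pointer. Yaw varies.
- star_wheel (a joint): Angle of the white wheel, rad: grows anticlockwise from above; 0 = studded tooth at the pointer (the mark), negative before it. Spring detents every 60 deg (1.047 rad = one click): pushed over half a click it snaps on to the next, less and it springs back. About 4 N at a tooth turns it. Starts 2, 3 or 4 clicks short.
- hub (a point): Centre of the wheel's flat steel hub cap, 46 mm high. White wheel: disc 72 mm across between heights 30 and 42 mm, with six equal level teeth 8 mm wide reaching 56 mm from the axis, 60 deg apart; gaps about 40 mm wide, free down to the foot. At rest one tooth stands at the pointer and one gap is centred on tally's -x side.
- stud (a point): Top of the round steel stud, 12 mm across, that stands 10 mm above the wheel (top 52 mm high) at the root of one tooth, 28 mm from the wheel axis; it turns with the wheel. All other teeth are bare.
- pointer (a point): Tip of the fixed pointer, a grey post with a wedge aimed at the wheel: 63 to 82 mm from the wheel axis on tally's +y, 42 mm high.
- spool: Blue thread spool standing upright, 31 mm across, 52 mm high, loose, near the counter; a bystander. Origin at the centre of its underside.
- tape_measure: Round yellow tape measure lying flat, 51x65 mm, 21 mm high, loose, near the counter; a bystander. Origin at the centre of its underside.
- marker_tin: Flat round tin, 64 mm across, 25 mm high, loose, near the counter; a bystander. Origin at the centre of its underside.

How it is judged:
By the outcome, as a careful person would: the job done as asked, in the order asked, and still so for the second after the job is handed in, with the robot touching nothing.
It also fails if it takes over 64 s, if anything falls off the work surface, if the arm or the gripper's body presses on something with over 40 N, if the wrist force passes 120 N, or if a joint passes its speed limit or range.

## Working session

There is one attempt and no reset: what is moved stays moved. The work goes in short steps, Python scripts to look and compute and a shell command to move; the robot and the scene stay as the last step left them, time stands still between calls to the robot, and variables do not carry over. Pictures are saved under pics/ and viewed, and the job is handed in when it is done.

```bash
ls; mkdir -p pics
cat > h.py <<'E'
import numpy as np, cv2
from bench import env
def snap(n,f):
    s=env.get_state(); im,d=env.camera(n); cv2.imwrite('pics/'+f+'.png',cv2.cvtColor(im,cv2.COLOR_RGB2BGR)); np.savez('pics/'+f+'.npz',im=im,d=d,p=s['tool_pos'],R=s['orientation']); return im,d,s
def st():
    s=env.get_state(); print({k:np.round(s[k],4).tolist() for k in ['clock','q','tool_pos','wrist_force','grip_width']}); print(np.round(s['orientation'],3))
E
python3 - <<'E'
from h import *
for n in ['scene','side','wrist']:
    snap(n,n+'0'); m=env.camera_model(n); print(n,m)
st()
E
```

```text
pics
scene {'mtx': array([[414.24286347,   0.        , 251.62547139],
       [  0.        , 414.24286347, 193.29046549],
       [  0.        ,   0.        ,   1.        ]]), 'extrinsics': array([[ 0.46048733, -0.88747168, -0.01858593, -0.22738135],
       [ 0.46804579,  0.22496017,  0.85459116, -0.29729029],
       [-0.75424436, -0.40222747,  0.5189687 , -0.53308534],
       [ 0.        ,  0.        ,  0.        ,  1.        ]])}
side {'mtx': array([[496.04208735,   0.        , 249.88825121],
       [  0.        , 496.04208735, 189.97671266],
       [  0.        ,   0.        ,   1.        ]]), 'extrinsics': array([[ 0.8120832 , -0.58343932,  0.01092843, -0.3869621 ],
       [ 0.23421606,  0.34304166,  0.90965117, -0.17622487],
       [-0.53447517, -0.73615282,  0.41522923, -0.9678741 ],
       [ 0.        ,  0.        ,  0.        ,  1.        ]])}
wrist {'mtx': array([[273.98958362,   0.        , 254.87555317],
       [  0.        , 273.98958362, 190.81143782],
       [  0.        ,   0.        ,   1.        ]]), 'tool_from_camera': array([[ 9.95538097e-04,  9.46870101e-01,  3.21614708e-01,
         8.40901063e-02],
       [ 9.99999488e-01, -1.00067165e-03, -1.49344924e-04,
        -3.67222050e-05],
       [ 1.80420476e-04,  3.21614692e-01, -9.46870613e-01,
        -1.42266761e-01],
       [ 0.00000000e+00,  0.00000000e+00,  0.00000000e+00,
         1.00000000e+00]])}
{'clock': 0.15, 'q': [-0.1741, 0.2457, 1.5587, -0.0, 1.3387, -0.1741], 'tool_pos': [0.6496, 0.0001, 0.2304], 'wrist_force': [0.4373, 0.1082, 0.2465], 'grip_width': 0.0854}
[[-0.     1.    -0.001]
 [ 1.     0.     0.   ]
 [ 0.    -0.001 -1.   ]]
```

View pics/scene0.png

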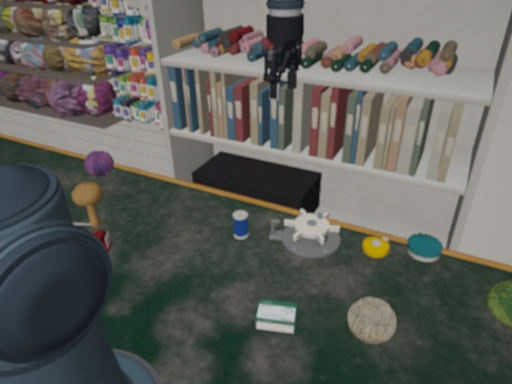

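View pics/side0.png

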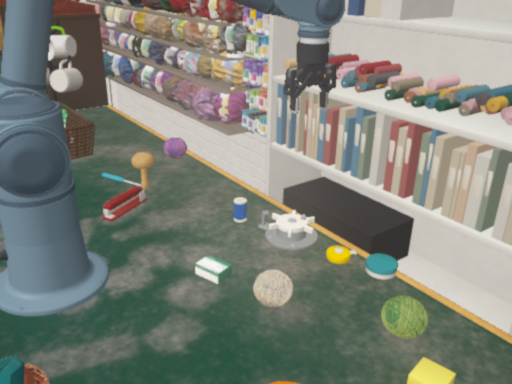

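View pics/wrist0.png

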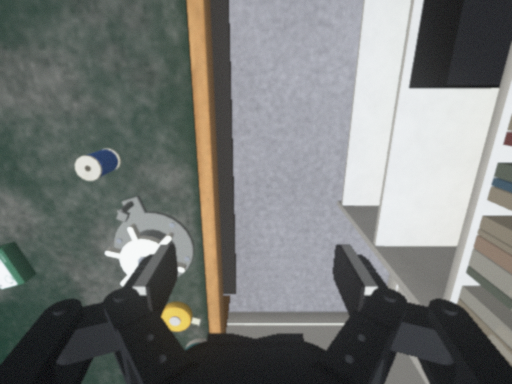

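The counter is at wrist pixel ~(145,255) with its pointer post at ~(130,208). The spool is at (97,165) and the tape at (177,317). Scene and side show the same layout. Next I'll cast rays onto planes.

```bash
cat >> h.py <<'E'
def ray(n,u,v,z,p=None,R=None):
    m=env.camera_model(n); K=m['mtx']; x=np.linalg.inv(K)@np.array([u,v,1.]); d=np.array([x[0],-x[1],-1.])
    if n=='wrist':
        T=m['tool_from_camera']; o=p+R@T[:3,3]; d=R@T[:3,:3]@d
    else:
        E=m['extrinsics']; o=-E[:3,:3].T@E[:3,3]; d=E[:3,:3].T@d
    return o+d*(z-o[2])/d[2]
def crop(f,u0,v0,u1,v1,s):
    im=cv2.imread('pics/'+f+'.png')[v0:v1,u0:u1]; cv2.imwrite('pics/'+f+'_c.png',cv2.resize(im,None,fx=s,fy=s,interpolation=cv2.INTER_CUBIC))
E
python3 - <<'E'
from h import *
crop('scene0',220,190,460,280,3.3)
crop('side0',220,180,410,300,4)
crop('wrist0',60,130,240,370,2.5)
z=np.load('pics/wrist0.npz'); 
for nm,u,v,h in [('hub',145,257,.046),('ptr',128,208,.042),('spooltop',88,168,.052),('tape',177,317,.021),('edge',190,100,0),('edge',205,300,0)]:
    print(nm,ray('wrist',u,v,h,z['p'],z['R']).round(4))
for nm,u,v,h in [('hub',312,224,.046),('spool',241,216,.052),('tape',376,242,.021),('tin',424,241,.025)]:
    print('scene',nm,ray('scene',u,v,h).round(4))
for nm,u,v,h in [('hub',292,221,.046),('spool',240,201,.052),('tape',340,252,.021),('tin',381,262,.025)]:
    print('side',nm,ray('side',u,v,h).round(4))
E
```

```text
hub [ 0.4985 -0.1228  0.046 ]
ptr [ 0.4839 -0.0519  0.042 ]
spooltop [0.4484 0.004  0.052 ]
tape [ 0.5242 -0.2495  0.021 ]
edge [0.5652 0.0814 0.    ]
edge [ 0.5664 -0.2339  0.    ]
scene hub [ 0.4879 -0.1389  0.046 ]
scene spool [ 0.4434 -0.003   0.052 ]
scene tape [ 0.5191 -0.2609  0.021 ]
scene tin [ 0.5573 -0.3437  0.025 ]
side hub [ 0.4885 -0.1432  0.046 ]
side spool [ 0.4441 -0.0039  0.052 ]
side tape [ 0.5138 -0.27    0.021 ]
side tin [ 0.5494 -0.3486  0.025 ]
```

View pics/scene0_c.png

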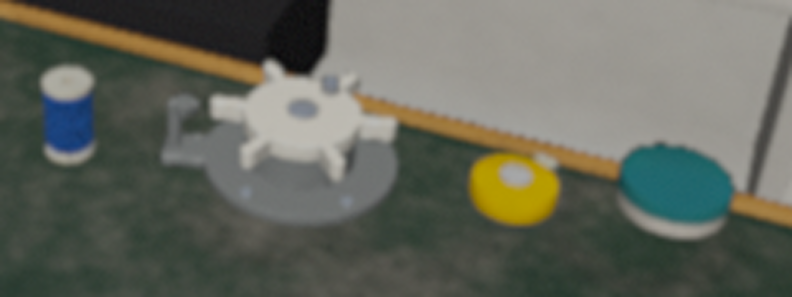

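View pics/side0_c.png

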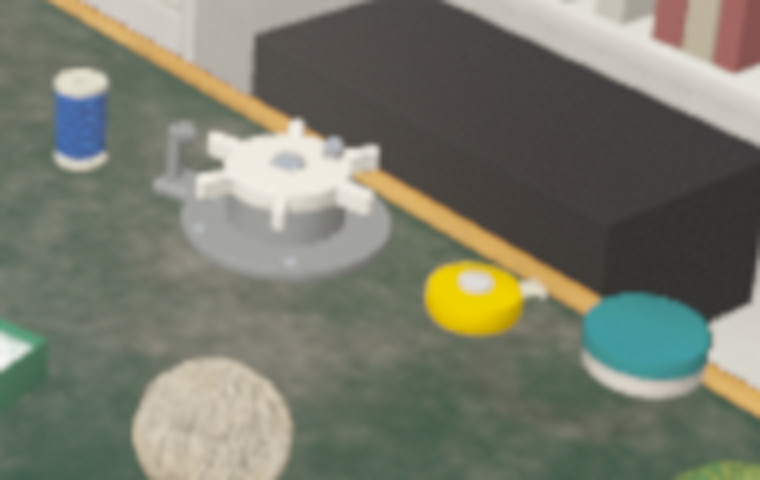

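View pics/wrist0_c.png

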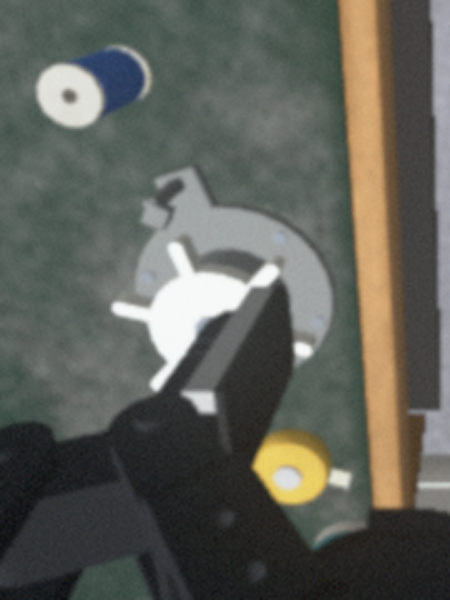

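In scene_c the hub is at (304,108), the stud at (330,83) and the pointer tip at ~(195,103). In side_c the hub is at (288,161), the stud at (334,146) and the pointer at ~(190,130). The stud lies on the far-right side.

Run:
```python
from h import *
S=lambda u,v,z: ray('scene',u/3.3+220,v/3.3+190,z)
D=lambda u,v,z: ray('side',u/4+220,v/4+180,z)
hs=S(303,108,.046); hd=D(288,161,.046); print(hs,hd)
for nm,a,b in [('stud',S(330,79,.052)-hs,D(334,141,.052)-hd),('ptr',S(190,103,.042)-hs,D(190,130,.042)-hd)]:
    for v in(a,b): print(nm,v.round(4),np.hypot(*v[:2]),np.degrees(np.arctan2(v[1],v[0])))
for t in [(222,107),(270,69),(352,79),(388,128),(337,170),(250,162)]:
    v=S(*t,.042)-hs; print('tooth s',np.hypot(*v[:2]).round(4),np.degrees(np.arctan2(v[1],v[0])).round(1))
for t in [(216,140),(297,126),(372,155),(366,202),(279,220),(206,187)]:
    v=D(*t,.042)-hd; print('tooth d',np.hypot(*v[:2]).round(4),np.degrees(np.arctan2(v[1],v[0])).round(1))
```

```text
[ 0.49180568 -0.13707239  0.046     ] [ 0.49079379 -0.14043226  0.046     ]
stud [ 0.0281 -0.0068  0.006 ] 0.028870082755055915 -13.574786084716964
stud [ 0.0294 -0.0048  0.006 ] 0.02974760205428568 -9.351916138970534
ptr [-0.0198  0.0657 -0.004 ] 0.06861898698952755 106.7582624405077
ptr [-0.0172  0.0672 -0.004 ] 0.06939179614399817 104.33430102675071
tooth s 0.0488 108.0
tooth s 0.0509 44.2
tooth s 0.0506 -17.0
tooth s 0.0513 -80.9
tooth s 0.0571 -139.7
tooth s 0.0593 169.9
tooth d 0.0504 104.4
tooth d 0.0519 43.9
tooth d 0.0515 -17.9
tooth d 0.0553 -80.3
tooth d 0.06 -134.5
tooth d 0.0523 171.3
```

The stud is 2 clicks short: it sits at -14° and the pointer at 105°, which gives a tally yaw of about 15° and a hub at about (0.491,-0.139). I'll move to a look pose off the -x gap, align the tool with the tally axes and close the fingers.

```bash
python3 -m inch '[[85,-10,-15,5,0,0,-0.02],[60,-30,-45,12,0,0,-0.05],[30,-50,-75,25,0,0,-0.08],[0,-70,-105,35,0,0,-0.12],[0,-90,-135,45,0,0,-0.16],[0,-110,-165,55,0,0,-0.2],[0,-130,-195,65,0,0,-0.23],[0,-145,-220,75,0,0,-0.262],[0,-152,-230,80,0,0,-0.262],[0,-152,-230,80,0,0,-0.262]]' 30
python3 - <<'E'
from h import *
for n in ['wrist','side']: snap(n,n+'1')
st()
E
```

```text
clock: 0.98
tool_pos: [0.4168, -0.1522, 0.149]
orientation: [[-0.256, 0.967, -0.004], [0.967, 0.256, 0.002], [0.003, -0.004, -1.0]]
wrist_force: [0.1, 0.1, 0.3]
grip_width: -0.0001
{'clock': 1.0833, 'q': [-0.6025, -0.1571, 2.1291, -0.0003, 1.1707, -0.8632], 'tool_pos': [0.4195, -0.152, 0.1508], 'wrist_force': [-0.0632, 0.449, 1.0461], 'grip_width': -0.0001}
[[-0.258  0.966 -0.001]
 [ 0.966  0.258  0.   ]
 [ 0.001 -0.001 -1.   ]]
```

View pics/wrist1.png

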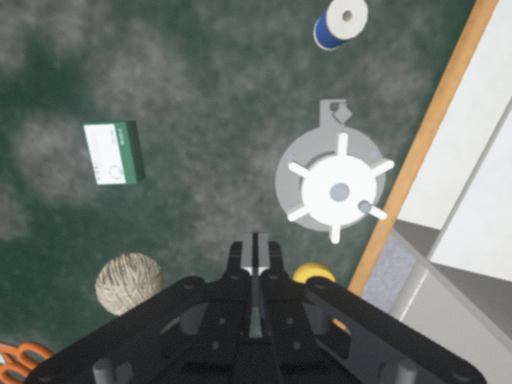

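The wrist view shows the hub at (340,192), the stud at (365,207) and the pointer tip at (342,118). The tool is aligned with the tally. The fingertips are at about (256,236).

Run:
```python
from h import *
z=np.load('pics/wrist1.npz'); im=z['im'].astype(int); p,R=z['p'],z['R']
m=((im.min(2)>225)).astype(np.uint8); m[:110]=0;m[250:]=0;m[:,:270]=0;m[:,400:]=0
n,l,s,c=cv2.connectedComponentsWithStats(m); k=1+np.argmax(s[1:,4]); print(s[k],c[k])
cs,_=cv2.findContours((l==k).astype(np.uint8),0,2); print(cv2.minEnclosingCircle(max(cs,key=len)))
h=ray('wrist',340,192,.046,p,R); print('hub',h)
for nm,u,v,zz in [('stud',365,207,.052),('ptr',342,118,.042),('t0',342.5,135,.042),('t',392,162,.042),('t',384,216,.042),('t',335,242,.042),('t',289,218,.042),('t',290,166,.042)]:
    q=ray('wrist',u,v,zz,p,R); d=q-h; print(nm,q.round(4),np.hypot(*d[:2]).round(4),np.degrees(np.arctan2(d[1],d[0])).round(1))
cc=ray('wrist',*cv2.minEnclosingCircle(max(cs,key=len))[0],.042,p,R);print(cc)
hub=np.array([.4915,-.1395]); 
print('tcp rel hub in tally(15deg):', np.array([[.966,.259],[-.259,.966]])@(p[:2]-hub))
```

```text
[ 288  133  105  110 4373] [336.7450263  187.84632975]
((340.5, 190.5), 58.860103607177734)
hub [ 0.49453468 -0.13157693  0.046     ]
stud [ 0.52   -0.1381  0.052 ] 0.0263 -14.3
ptr [ 0.4736 -0.0673  0.042 ] 0.0676 108.1
t0 [ 0.4792 -0.0811  0.042 ] 0.0528 106.8
t [ 0.5323 -0.0925  0.042 ] 0.0543 46.0
t [ 0.547  -0.1449  0.042 ] 0.0541 -14.3
t [ 0.5103 -0.1848  0.042 ] 0.0555 -73.5
t [ 0.4569 -0.1713  0.042 ] 0.0547 -133.5
t [ 0.4422 -0.1205  0.042 ] 0.0535 168.0
[ 0.49606341 -0.13100742  0.042     ]
tcp rel hub in tally(15deg): [-0.07545441  0.00706146]
```

Run:
```python
from h import *
im,d,s=snap('wrist','wrist2'); st(); p,R=np.array(s['tool_pos']),np.array(s['orientation'])
g=im.astype(int)
m=(g.min(2)>225).astype(np.uint8); m[:110]=0;m[250:]=0;m[:,:270]=0;m[:,400:]=0
n,l,ss,c=cv2.connectedComponentsWithStats(m); k=1+np.argmax(ss[1:,4])
cs,_=cv2.findContours((l==k).astype(np.uint8),0,2); ctr=cv2.minEnclosingCircle(max(cs,key=len))[0]; print(ctr,ray('wrist',*ctr,.042,p,R))
crop('wrist2',270,90,410,250,3.7)
print('depth hub',d[190:195,338:343].mean(),'disc',d[175:180,338:343].mean())
# depth->world of hub
T=env.camera_model('wrist'); K=T['mtx']; T=T['tool_from_camera']
for u,v in [(340,191),(330,178),(300,120+150)]:
    dd=d[v,u]; x=np.linalg.inv(K)@[u,v,1]*dd; pc=np.array([x[0],-x[1],-dd]); print((p+R@(T[:3,:3]@pc+T[:3,3])).round(4))
```

```text
{'clock': 1.1333, 'q': [-0.6015, -0.1567, 2.128, -0.0004, 1.1707, -0.8633], 'tool_pos': [0.4201, -0.1519, 0.1512], 'wrist_force': [-0.2119, 0.9642, 0.2331], 'grip_width': 0.0002}
[[-0.259  0.966 -0.001]
 [ 0.966  0.259 -0.   ]
 [ 0.    -0.001 -1.   ]]
(336.5, 189.0) [ 0.49566463 -0.13083592  0.042     ]
depth hub 0.26209623 disc 0.2610192
[ 0.4988 -0.1314  0.0442]
[ 0.4859 -0.1221  0.0419]
[ 0.4994 -0.2432  0.0163]
```

View pics/wrist2_c.png

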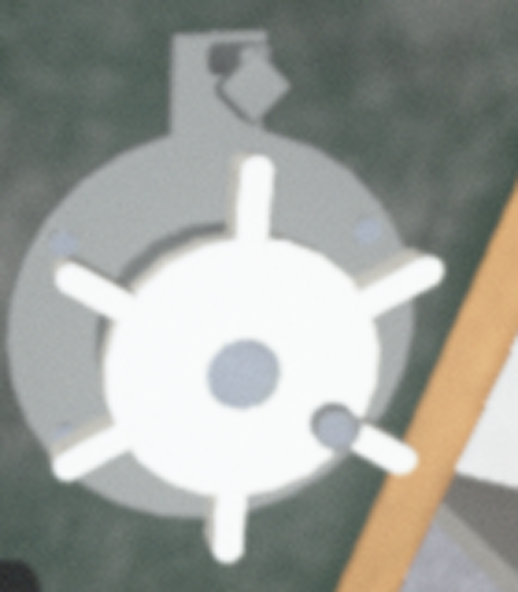

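Run:
```python
from h import *
crop('side1',220,150,360,270,4)
```

```text
(no output)
```

View pics/side1_c.png

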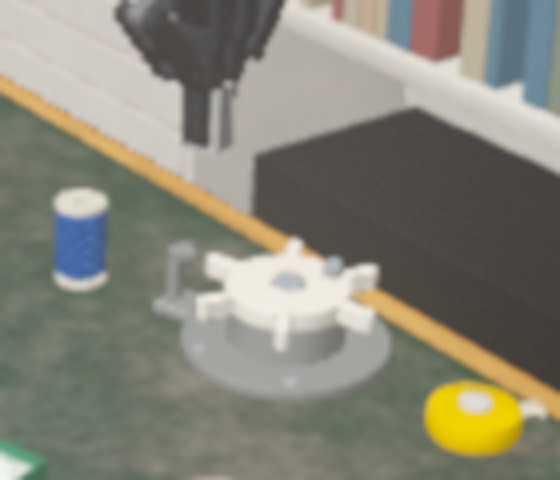

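The crop shows the hub at (243,373), the stud at (335,427) and the pointer tip at ~(262,122). The fingers in side1_c end at ~(207,150).

Run:
```python
from h import *
z=np.load('pics/wrist2.npz'); p,R=z['p'],z['R']
W=lambda u,v,zz: ray('wrist',u/3.7+270,v/3.7+90,zz,p,R)
h=W(243,373,.046); print(h)
T=[W(*t,.042) for t in [(257,162),(435,268),(408,461),(228,556),(61,469),(63,272)]]
print('mean tips',np.mean(T,0))
for i in range(3):
    d=T[i]-T[i+3]; print(np.degrees(np.arctan2(d[1],d[0])),np.hypot(*d[:2]), (T[i]+T[i+3])/2)
# project TCP in side
z1=np.load('pics/side1.npz'); m=env.camera_model('side'); E=m['extrinsics']
c=E[:3,:3]@z1['p']+E[:3,3]; u=m['mtx']@[c[0],-c[1],-c[2]]; print(z1['p'],u[:2]/u[2], 'img',207/4+220,150/4+150)
```

```text
[ 0.49399434 -0.13179209  0.046     ]
mean tips [ 0.49494845 -0.13239268  0.042     ]
106.40230831451473 0.10826827180587745 [ 0.49507139 -0.13259459  0.042     ]
45.96295550699897 0.10774896856202536 [ 0.49510405 -0.13258136  0.042     ]
-13.710136042098839 0.10817354581195164 [ 0.49466992 -0.13200208  0.042     ]
[ 0.41844549 -0.15207328  0.15010805] [270.96201638 186.97275566] img 271.75 187.5
```

```bash
python3 -m inch '[[0,-1,10,5,0,0,-0.01],[0,-2,22,15,0,0,-0.017],[0,-2,22,28,0,0,-0.017],[0,-2,22,42,0,0,-0.017],[0,-2,22,56,0,0,-0.017],[0,-2,22,70,0,0,-0.017],[0,-2,22,82,0,0,-0.017],[0,-2,22,89,0,0,-0.017],[0,-2,22,89,0,0,-0.017],[0,-2,22,89,0,0,-0.017]]'
python3 - <<'E'
from h import *
for n in ['side','wrist','scene']: snap(n,n+'3')
st()
crop('side3',220,150,360,270,4);crop('scene3',220,150,360,270,4); crop('wrist3',180,60,400,260,3)
a=cv2.imread('pics/side3_c.png');b=cv2.imread('pics/scene3_c.png'); cv2.imwrite('pics/ss3.png',cv2.resize(np.hstack([a,b]),(800,343)))
E
```

```text
clock: 1.97
tool_pos: [0.4426, -0.1479, 0.0625]
orientation: [[-0.276, 0.961, -0.0], [0.961, 0.276, -0.0], [-0.0, -0.0, -1.0]]
wrist_force: [0.3, -0.5, 0.4]
grip_width: -0.0001
{'clock': 2.1167, 'q': [-0.5669, 0.0486, 2.1212, -0.0004, 0.9702, -0.846], 'tool_pos': [0.4428, -0.1485, 0.0632], 'wrist_force': [-0.4212, -0.1332, -0.236], 'grip_width': -0.0001}
[[-0.276  0.961  0.001]
 [ 0.961  0.276 -0.001]
 [-0.001  0.001 -1.   ]]
```

View pics/wrist3_c.png

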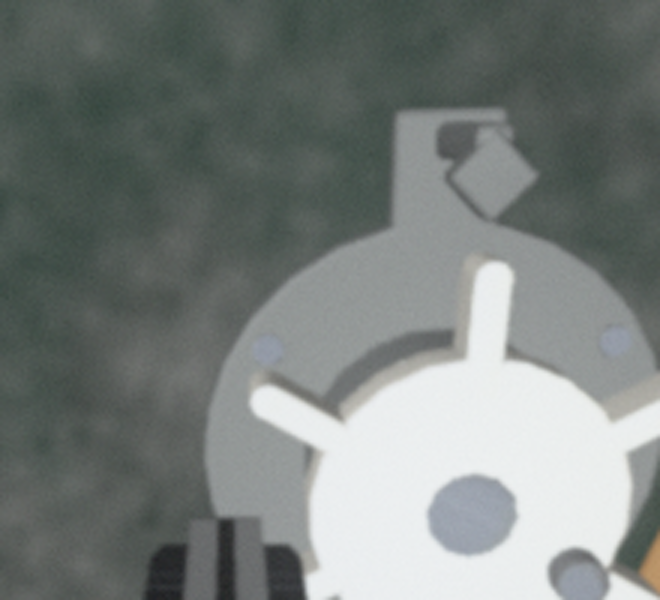

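View pics/ss3.png

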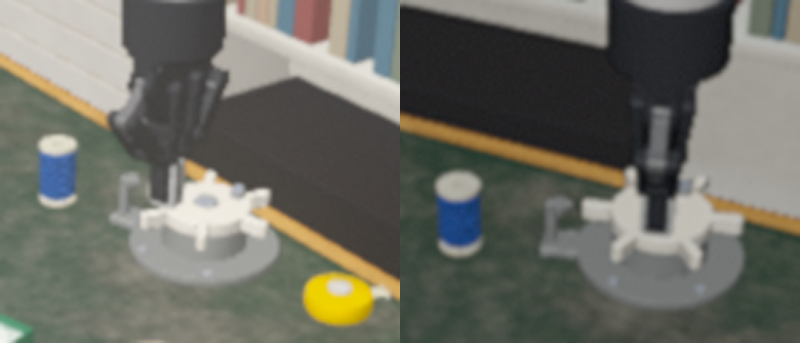

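The hub is at (472,514) in the wrist crop. The closed fingers cover crop x 150–303 and sit left of the disc, in the gap.

Run:
```python
from h import *
z=np.load('pics/wrist3.npz'); p,R=z['p'],z['R']
W=lambda u,v,zz: ray('wrist',u/3+180,v/3+60,zz,p,R)
h=W(472,514,.046); print('hub',h,p)
for nm,t,zz in [('t0',(492,262),.042),('t165',(253,393),.042),('ptr',(490,220),.042),('stud',(581,580),.052),('discL',(309,510),.042),('discR',(631,470),.042)]:
    q=W(*t,zz);d=q-h; print(nm,q.round(4),np.hypot(*d[:2]).round(4),np.degrees(np.arctan2(d[1],d[0])).round(1))
d=p-h; print('finger',np.hypot(*d[:2]),np.degrees(np.arctan2(d[1],d[0]))%360)
T=env.camera_model('wrist')['tool_from_camera'];K=env.camera_model('wrist')['mtx']
# tip outline in tool plane z=0 (tip)
for u,v in [(150,545),(303,545),(190,520),(262,520)]:
    x=np.linalg.inv(K)@[u/3+180,v/3+60,1]; dd=T[:3,:3]@[x[0],-x[1],-1]; 
    for zt in (0,-.02): print(u,v,zt,(T[:3,3]+dd*(zt-T[2,3])/dd[2]).round(4))
```

```text
hub [ 0.49370817 -0.13115956  0.046     ] [ 0.44277648 -0.14823837  0.06296802]
t0 [ 0.4787 -0.0796  0.042 ] 0.0537 106.2
t165 [ 0.441  -0.1191  0.042 ] 0.0541 167.1
ptr [ 0.4753 -0.072   0.042 ] 0.062 107.3
stud [ 0.5191 -0.1369  0.052 ] 0.026 -12.8
discL [ 0.4607 -0.1418  0.042 ] 0.0347 -162.1
discR [ 0.5247 -0.1133  0.042 ] 0.0358 29.9
finger 0.0537189217689839 198.53773407026125
150 545 0 [ 0.0043 -0.0142  0.    ]
150 545 -0.02 [ 0.0155 -0.0121 -0.02  ]
303 545 0 [0.0043 0.0157 0.    ]
303 545 -0.02 [ 0.0155  0.0135 -0.02  ]
190 520 0 [ 0.0097 -0.0063 -0.    ]
190 520 -0.02 [ 0.0202 -0.0054 -0.02  ]
262 520 0 [0.0097 0.0076 0.    ]
262 520 -0.02 [ 0.0202  0.0066 -0.02  ]
```

```bash
python3 -m inch '[[0,1,0.5,4,0,0,0],[0,1.5,0.5,9,0,0,0],[0,1.5,0.5,14,0,0,0],[0,1.5,0.5,19,0,0,0],[0,1.5,0.5,24,0,0,0],[0,1.5,0.5,29,0,0,0],[0,1.5,0.5,34,0,0,0],[0,1.5,0.5,38,0,0,0],[0,1.5,0.5,40,0,0,0],[0,1.5,0.5,40,0,0,0]]'
python3 - <<'E'
from h import *
snap('wrist','wrist4'); st(); crop('wrist4',180,60,400,260,3)
# arc rows
s=env.get_state(); p=np.array(s['tool_pos']);R=np.array(s['orientation']); h=np.array([.4938,-.1318]); d=p[:2]-h
print(np.hypot(*d),np.degrees(np.arctan2(d[1],d[0]))%360)
for a in range(3,64,3):
    t=np.radians(a); c,sn=np.cos(t),np.sin(t); q=h+np.array([[c,-sn],[sn,c]])@d; e=R.T@np.array([*(q-p[:2]),0])*1000; print(a,e[:2].round(1),round(-t,3))
E
```

```text
clock: 2.95
tool_pos: [0.4425, -0.1467, 0.0226]
orientation: [[-0.276, 0.961, 0.0], [0.961, 0.276, -0.0], [-0.0, 0.0, -1.0]]
wrist_force: [0.5, -0.4, -0.7]
grip_width: -0.0001
{'clock': 3.0, 'q': [-0.5639, 0.1319, 2.1272, -0.0004, 0.8813, -0.8429], 'tool_pos': [0.4428, -0.1469, 0.023], 'wrist_force': [0.8233, 0.0029, -1.0349], 'grip_width': 0.0}
[[-0.276  0.961  0.001]
 [ 0.961  0.276 -0.001]
 [-0.001  0.001 -1.   ]]
0.05320294356340945 196.46583812244805
3 [-2.8  0.1] -0.052
6 [-5.6  0.3] -0.105
9 [-8.3  0.7] -0.157
12 [-11.1   1.3] -0.209
15 [-13.8   1.9] -0.262
18 [-16.4   2.7] -0.314
21 [-19.    3.7] -0.367
24 [-21.6   4.8] -0.419
27 [-24.1   6. ] -0.471
30 [-26.5   7.3] -0.524
33 [-28.9   8.8] -0.576
36 [-31.2  10.4] -0.628
39 [-33.4  12.1] -0.681
42 [-35.5  14. ] -0.733
45 [-37.5  15.9] -0.785
48 [-39.4  17.9] -0.838
51 [-41.2  20.1] -0.89
54 [-42.9  22.3] -0.942
57 [-44.4  24.6] -0.995
60 [-45.9  27. ] -1.047
63 [-47.2  29.4] -1.1
```

View pics/wrist4_c.png

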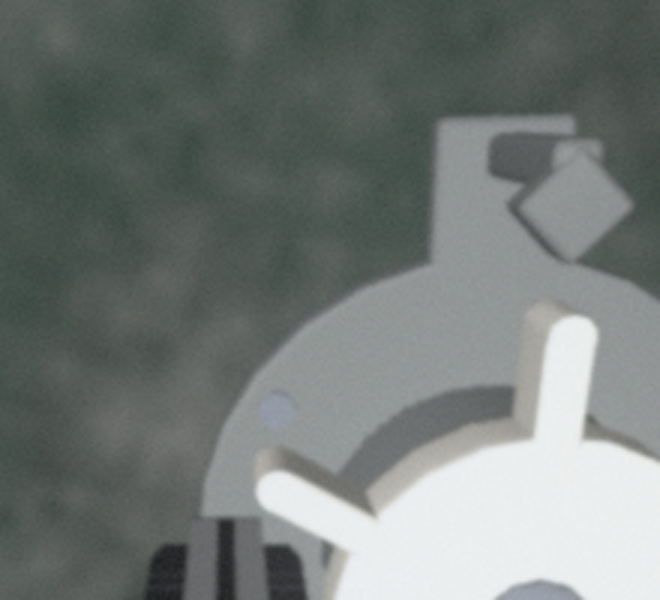

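```bash
python3 -m inch '[[0,-2.8,0,0,0,0,-0.052],[0,-5.6,0.3,0,0,0,-0.105],[0,-8.3,0.7,0,0,0,-0.157],[0,-11,1.3,0,0,0,-0.209],[0,-13.8,2,0,0,0,-0.262],[0,-16.4,2.7,0,0,0,-0.314],[0,-19,3.7,0,0,0,-0.367],[0,-21.6,4.8,0,0,0,-0.419],[0,-24,6,0,0,0,-0.471],[0,-26.5,7.3,0,0,0,-0.524]]'
python3 - <<'E'
from h import *
snap('wrist','wrist5'); snap('side','side5');st(); crop('wrist5',180,60,400,260,3); crop('side5',220,150,360,270,4)
s=env.get_state(); p=np.array(s['tool_pos']);R=np.array(s['orientation']); h=np.array([.4938,-.1318]); d=p[:2]-h
print(np.hypot(*d),np.degrees(np.arctan2(d[1],d[0]))%360, np.degrees(np.arctan2(R[1,1],R[0,1])))
E
```

```text
clock: 3.83
tool_pos: [0.4564, -0.1702, 0.023]
orientation: [[-0.722, 0.692, -0.001], [0.692, 0.722, -0.0], [0.001, -0.001, -1.0]]
wrist_force: [-3.7, 0.4, 2.5]
grip_width: 0.0002
{'clock': 3.9333, 'q': [-0.5898, 0.1773, 2.0744, -0.0008, 0.8899, -1.3924], 'tool_pos': [0.4568, -0.1704, 0.023], 'wrist_force': [-2.1995, -0.3356, 0.6365], 'grip_width': 0.0}
[[-0.72   0.694 -0.   ]
 [ 0.694  0.72  -0.001]
 [-0.    -0.001 -1.   ]]
0.05347283452191997 226.16707088952313 46.01615507949678
```

View pics/wrist5_c.png

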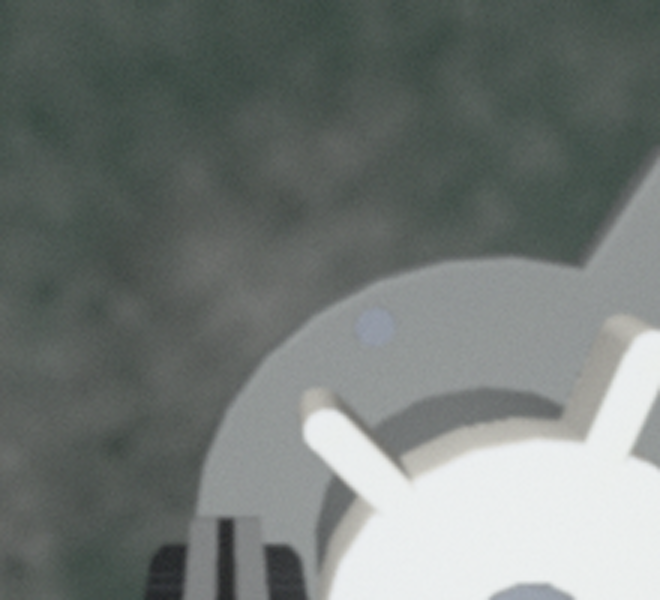

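View pics/side5_c.png

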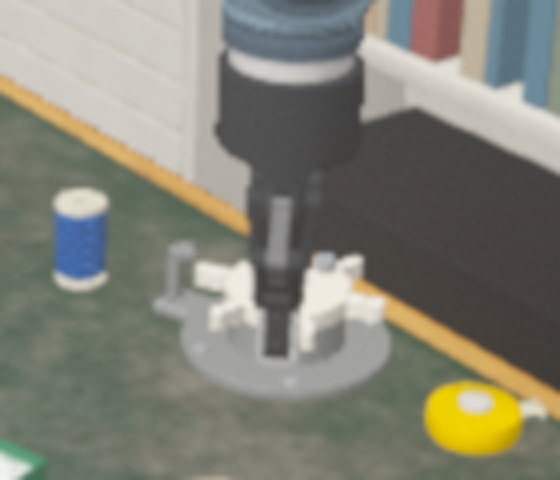

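The wheel has turned about 15–18° with the finger against the tooth and about 4 N on it. Now the second half of the arc.

```bash
python3 -m inch '[[0,-2.8,0,0,0,0,-0.052],[0,-5.6,0.3,0,0,0,-0.105],[0,-8.3,0.7,0,0,0,-0.157],[0,-11,1.3,0,0,0,-0.209],[0,-13.8,2,0,0,0,-0.262],[0,-16.4,2.7,0,0,0,-0.314],[0,-19,3.7,0,0,0,-0.367],[0,-21.6,4.8,0,0,0,-0.419],[0,-24,6,0,0,0,-0.471],[0,-26.5,7.3,0,0,0,-0.524]]'
python3 - <<'E'
from h import *
snap('wrist','wrist6'); snap('side','side6');st(); crop('wrist6',180,60,400,260,3); crop('side6',220,150,360,270,4)
s=env.get_state(); p=np.array(s['tool_pos']);R=np.array(s['orientation']); h=np.array([.4938,-.1318]); d=p[:2]-h
print(np.hypot(*d),np.degrees(np.arctan2(d[1],d[0]))%360, np.degrees(np.arctan2(R[1,1],R[0,1])))
E
```

```text
clock: 4.77
tool_pos: [0.4814, -0.1837, 0.0234]
orientation: [[-0.971, 0.24, 0.001], [0.24, 0.971, -0.001], [-0.001, -0.001, -1.0]]
wrist_force: [0.7, -0.3, -0.3]
grip_width: -0.0003
{'clock': 4.8667, 'q': [-0.5846, 0.2333, 2.0053, -0.0006, 0.9013, -1.9101], 'tool_pos': [0.4816, -0.1838, 0.0235], 'wrist_force': [0.7912, 0.1424, -0.4766], 'grip_width': -0.0}
[[-0.97   0.243  0.001]
 [ 0.243  0.97  -0.001]
 [-0.001 -0.001 -1.   ]]
0.05345272673660061 256.83419587329877 75.96558260129223
```

View pics/wrist6_c.png

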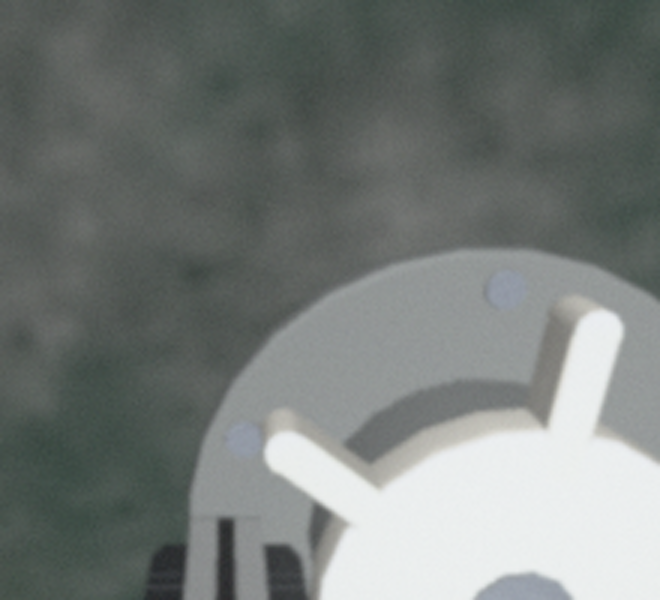

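View pics/side6_c.png

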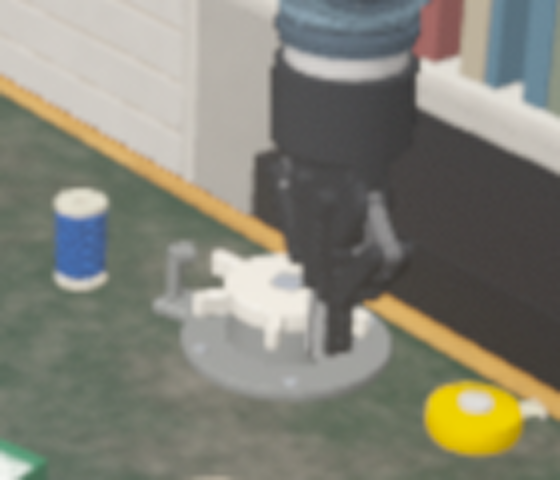

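The wheel has gone past half a click with no force on the finger, and may still be settling. I'll lift straight out and look.

```bash
python3 -m inch '[[0,0,0,0,0,0,0],[0,0,0,0,0,0,0],[0,0,0,-6,0,0,0],[0,0,0,-14,0,0,0],[0,0,0,-24,0,0,0],[0,0,0,-36,0,0,0],[0,0,0,-48,0,0,0],[0,0,0,-58,0,0,0],[0,0,0,-62,0,0,0],[0,0,0,-62,0,0,0]]'
python3 - <<'E'
from h import *
snap('wrist','wrist7'); snap('side','side7');st(); crop('side7',220,150,360,270,4)
E
```

```text
clock: 5.7
tool_pos: [0.4825, -0.1843, 0.0873]
orientation: [[-0.97, 0.243, 0.004], [0.243, 0.97, -0.003], [-0.005, -0.002, -1.0]]
wrist_force: [0.2, 0.5, -0.7]
grip_width: -0.0001
{'clock': 5.8, 'q': [-0.5845, 0.1187, 1.9953, -0.0005, 1.026, -1.9101], 'tool_pos': [0.4814, -0.1837, 0.0855], 'wrist_force': [-0.1231, -0.6605, -0.2226], 'grip_width': 0.0003}
[[-0.97   0.243  0.001]
 [ 0.243  0.97  -0.001]
 [-0.001 -0.001 -1.   ]]
```

View pics/wrist7.png

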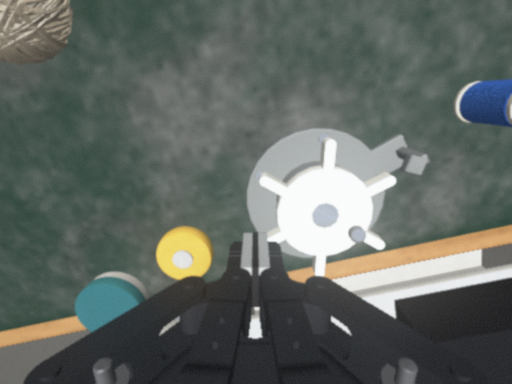

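View pics/side7_c.png

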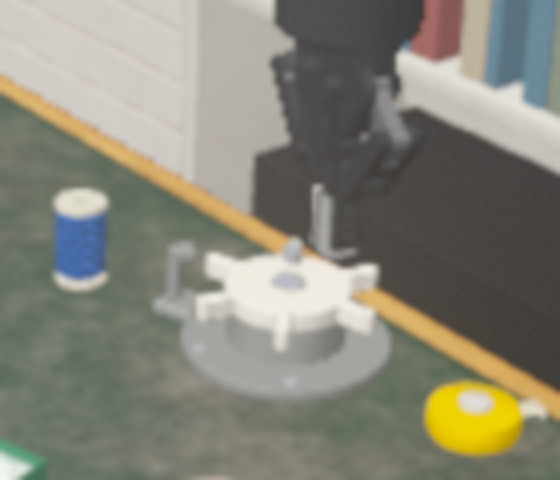

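The first click is done. The stud is now at wrist (357,233) and side_c (293,245), one tooth short of the pointer. Nothing else has moved. I'll go back along the arc above the wheel.

```bash
python3 -m inch '[[0,5.6,0.3,0,0,0,0.105],[0,11,1.2,0,0,0,0.209],[0,16.5,2.6,0,0,0,0.314],[0,21.7,4.6,0,0,0,0.419],[0,26.7,7,0,0,0,0.524],[0,31.3,10,0,0,0,0.628],[0,35.7,13.7,0,0,0,0.733],[0,39.6,17.6,0,0,0,0.838],[0,43,22,0,0,0,0.942],[0,46,26.7,0,0,0,1.047]]'
python3 - <<'E'
from h import *
snap('wrist','wrist8'); st(); 
s=env.get_state(); p=np.array(s['tool_pos']);R=np.array(s['orientation']); h=np.array([.4938,-.1318]); d=p[:2]-h
print(np.hypot(*d),np.degrees(np.arctan2(d[1],d[0]))%360, np.degrees(np.arctan2(R[1,1],R[0,1])))
t=np.array([.4428,-.1469,.023]); print((R.T@(t-p)*1000).round(1))
E
```

```text
clock: 6.63
tool_pos: [0.4424, -0.146, 0.0845]
orientation: [[-0.27, 0.963, -0.001], [0.963, 0.27, -0.0], [-0.0, -0.001, -1.0]]
wrist_force: [0.3, -1.0, -0.8]
grip_width: -0.0
{'clock': 6.6833, 'q': [-0.5616, 0.0056, 2.1176, -0.0002, 1.0197, -0.8323], 'tool_pos': [0.4421, -0.1452, 0.0843], 'wrist_force': [-0.136, 1.4295, -0.6203], 'grip_width': -0.0}
[[-0.268  0.964 -0.001]
 [ 0.964  0.268  0.001]
 [ 0.001 -0.001 -1.   ]]
0.053435420481041586 194.49226717004328 15.51723446648149
[-1.9  0.3 61.3]
```

View pics/wrist8.png

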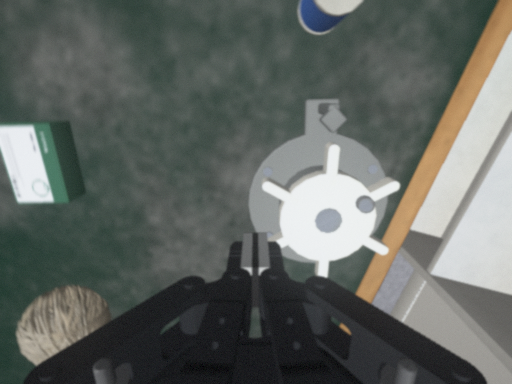

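The stud is at (365,204), one click clockwise of the pointer, and the teeth are at rest. I'll descend into the same gap and repeat.

```bash
python3 -m inch '[[0,-1,0.3,6,0,0,-0.016],[0,-2,0.3,13,0,0,-0.016],[0,-2,0.3,21,0,0,-0.016],[0,-2,0.3,29,0,0,-0.016],[0,-2,0.3,37,0,0,-0.016],[0,-2,0.3,45,0,0,-0.016],[0,-2,0.3,52,0,0,-0.016],[0,-2,0.3,58,0,0,-0.016],[0,-2,0.3,61,0,0,-0.016],[0,-2,0.3,61,0,0,-0.016]]'
python3 - <<'E'
from h import *
st(); s=env.get_state(); p=np.array(s['tool_pos']);R=np.array(s['orientation']); h=np.array([.4938,-.1318]); d=p[:2]-h
print(np.hypot(*d),np.degrees(np.arctan2(d[1],d[0]))%360, np.degrees(np.arctan2(R[1,1],R[0,1])))
E
```

```text
clock: 7.52
tool_pos: [0.4423, -0.1467, 0.0224]
orientation: [[-0.283, 0.959, -0.003], [0.959, 0.283, 0.001], [0.002, -0.002, -1.0]]
wrist_force: [0.3, 0.4, -0.6]
grip_width: 0.0003
{'clock': 7.5167, 'q': [-0.5642, 0.1342, 2.126, -0.0003, 0.8842, -0.8509], 'tool_pos': [0.4423, -0.1467, 0.0224], 'wrist_force': [0.2815, 0.4403, -0.5632], 'grip_width': 0.0003}
[[-0.283  0.959 -0.003]
 [ 0.959  0.283  0.001]
 [ 0.002 -0.002 -1.   ]]
0.05360683780770754 196.14820456821758 16.436013511443686
```

```bash
python3 -m inch '[[0,-2.8,0,0,0,0,-0.052],[0,-5.6,0.3,0,0,0,-0.105],[0,-8.3,0.7,0,0,0,-0.157],[0,-11,1.3,0,0,0,-0.209],[0,-13.8,2,0,0,0,-0.262],[0,-16.4,2.7,0,0,0,-0.314],[0,-19,3.7,0,0,0,-0.367],[0,-21.6,4.8,0,0,0,-0.419],[0,-24,6,0,0,0,-0.471],[0,-26.5,7.3,0,0,0,-0.524]]'
python3 - <<'E'
from h import *
s=env.get_state(); p=np.array(s['tool_pos']);R=np.array(s['orientation']); h=np.array([.4938,-.1318]); d=p[:2]-h
print(np.hypot(*d),np.degrees(np.arctan2(d[1],d[0]))%360, np.degrees(np.arctan2(R[1,1],R[0,1])))
E
```

```text
clock: 8.35
tool_pos: [0.4562, -0.1699, 0.0224]
orientation: [[-0.727, 0.687, -0.004], [0.687, 0.727, 0.002], [0.005, -0.002, -1.0]]
wrist_force: [-4.2, -0.0, 1.2]
grip_width: -0.0001
0.05357542757556699 225.38273569547178 46.63506853951143
```

The pose and force match the first pass. Now the second half.

```bash
python3 -m inch '[[0,-2.8,0,0,0,0,-0.052],[0,-5.6,0.3,0,0,0,-0.105],[0,-8.3,0.7,0,0,0,-0.157],[0,-11,1.3,0,0,0,-0.209],[0,-13.8,2,0,0,0,-0.262],[0,-16.4,2.7,0,0,0,-0.314],[0,-19,3.7,0,0,0,-0.367],[0,-21.6,4.8,0,0,0,-0.419],[0,-24,6,0,0,0,-0.471],[0,-26.5,7.3,0,0,0,-0.524]]'
python3 -m inch '[[0,0,0,0,0,0,0],[0,0,0,0,0,0,0],[0,0,0,-6,0,0,0],[0,0,0,-14,0,0,0],[0,0,0,-24,0,0,0],[0,0,0,-36,0,0,0],[0,0,0,-48,0,0,0],[0,0,0,-58,0,0,0],[0,0,0,-68,0,0,0],[0,0,0,-75,0,0,0]]'
python3 - <<'E'
from h import *
snap('wrist','wrist9'); snap('side','side9');snap('scene','scene9');st(); crop('side9',220,150,410,300,4)
E
```

```text
clock: 9.18
tool_pos: [0.4809, -0.1831, 0.0228]
orientation: [[-0.974, 0.228, -0.004], [0.228, 0.974, 0.001], [0.004, 0.0, -1.0]]
wrist_force: [1.1, 0.3, 0.3]
grip_width: -0.0002
clock: 10.02
tool_pos: [0.4818, -0.1835, 0.0996]
orientation: [[-0.974, 0.228, -0.002], [0.228, 0.974, 0.0], [0.002, -0.0, -1.0]]
wrist_force: [0.9, -0.6, -0.3]
grip_width: 0.0001
{'clock': 10.1667, 'q': [-0.5837, 0.0994, 1.988, -0.0011, 1.0565, -1.9238], 'tool_pos': [0.4816, -0.1834, 0.0985], 'wrist_force': [0.1988, 0.128, 0.0165], 'grip_width': -0.0001}
[[-0.974  0.228 -0.002]
 [ 0.228  0.974  0.001]
 [ 0.003 -0.    -1.   ]]
```

View pics/wrist9.png

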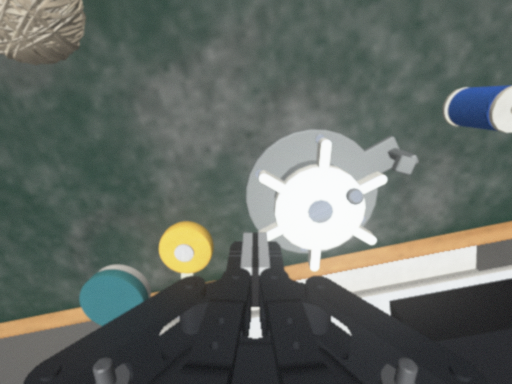

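View pics/side9_c.png

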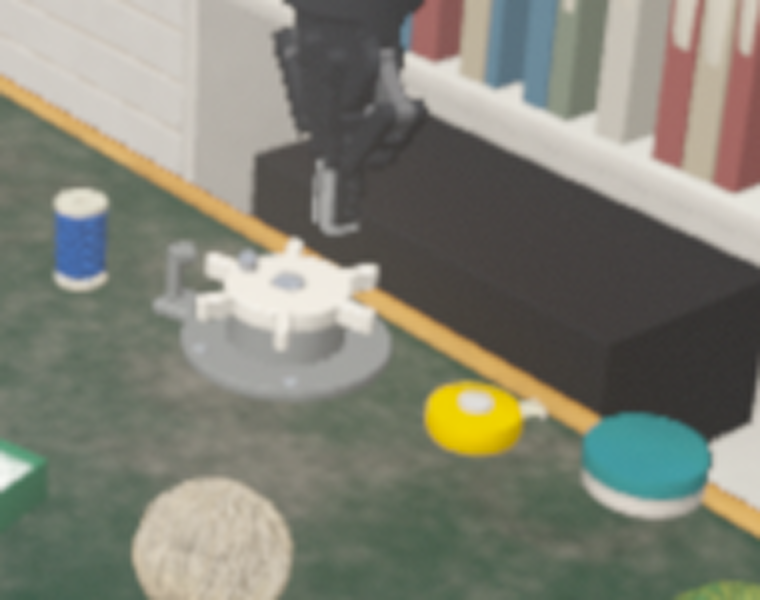

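The stud tooth is now at the pointer: wrist stud (356,196), tooth tip (384,178), pointer (402,160). The bystanders sit at the same side-view pixels as at the start. I'll check this numerically, then hand in.

Run:
```python
from h import *
z=np.load('pics/wrist9.npz'); p,R=z['p'],z['R']
h=ray('wrist',320.5,211,.046,p,R)
for nm,u,v,zz in [('stud',356,196,.052),('tooth',384,178,.042),('ptr',400,162,.042)]:
    d=ray('wrist',u,v,zz,p,R)-h; print(nm,np.hypot(*d[:2]).round(4),np.degrees(np.arctan2(d[1],d[0])).round(1))
a=np.load('pics/side0.npz')['im'].astype(int);b=np.load('pics/side9.npz')['im'].astype(int)
for nm,(u0,v0,u1,v1) in dict(spool=(228,192,252,228),tape=(322,240,362,270),tin=(362,248,402,285)).items(): print(nm,abs(a-b)[v0:v1,u0:u1].mean().round(2))
print('bg',abs(a-b)[300:340,100:200].mean().round(2))
im,d,s=snap('side','side10'); print('wheel change',abs(im.astype(int)-b)[210:250,265:320].mean().round(2), s['joint_velocities'])
env.hand_in()
```

```text
stud 0.0278 108.3
tooth 0.0535 105.2
ptr 0.0685 110.3
spool 0.82
tape 0.88
tin 0.99
bg 0.92
wheel change 0.44 [ 2.62761444e-05  2.02267106e-02  1.79154802e-02 -1.20348636e-03
 -2.17917612e-03  8.12722103e-06]
the job is handed in; nothing more can be done
```

The studded tooth now stands at the fixed pointer, and the job is handed in at about 10 s on the clock. The wheel started two clicks short. I flicked it anticlockwise twice with the closed fingertips in the -x gap. After each click I lifted clear and checked that the wheel was at rest, and the second click went no further than the mark.

- **Alignment:** in the last wrist view the stud reads 108°, its tooth 105° and the pointer 110°. The mark is at about 106° by the wheel's rest position. The spread of a few degrees comes from hand-picked pixels and is far smaller than a 60° click.
- **At rest:** the wheel had stopped moving between the last two side pictures.
- **Bystanders:** the spool, tape measure and tin show no change in the side picture beyond image noise.
- **Robot:** it touched nothing at the end. The largest wrist force I read was about 5 N, taken at the end of each move.
- **Disagreement:** the scene and side cameras put the hub up to about 8 mm from where the wrist camera did. I used the wrist value, and the finger met the tooth where that predicted.

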